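Line up the port sleeves by size on the rack strip

ROBOT

A 6-joint arm with a two-finger parallel gripper is mounted at the origin on the work surface. World frame = base frame: x ahead of the robot, y to its left, z up, the work surface at z = 0. Lengths are in m, angles in rad, forces in N, time in s.
With the tool pointing down it reaches from about 0.225 to 0.725 m from the base axis. Payload 3.1 kg.
Tool frame: the origin (TCP) lies at the centre of the arm's flange, where the gripper is bolted on; the fingertips stand 173 mm ahead of it and the grasp point (between the pads) lies 155 mm ahead of it (env.grip_depth is the distance from the TCP to the grasp point, in m); x points along the fingers, z is the direction in which the jaws open and shut, and the axes are right-handed (so a half turn about x gives the same grasp; the last joint's range is limited). The gripper opens to 85 mm and grips with 20 to 120 N. Pads are 22 mm wide; open, the fingers measure 114 mm over their backs; the gripper's body (76 mm by 85 mm) begins 54 mm behind the grasp point. The pads swing forward as they close: fully open they stand 13 mm farther back than shut.
Start: joints at [0.982, 0.048, 0.099, 1.622, 0, 1.443], TCP at [0.233, 0.47, 0.405] pointing down, gripper open.
Joint ranges: [-2.91, 2.91], [-0.99, 1.94], [-1.21, 1.42], [-2.12, 2.29], [-1.49, 1.47], [-3.14, 3.14]. Speed limits (rad/s): [2.79, 2.79, 3.14, 3.14, 3.14, 3.14].

INTERFACE

Orientations are given as a unit quaternion [x, y, z, w].
In Python, from station import readout, eyes, env gives the robot as it stands. The module is installed in compiled form; this text tells all that it offers.
- The arm moves only by the tool apply_moves, never from a script. Its argument "commands" is a list that holds one entry, the list of rows, each a list of 5 numbers: the shift along the world's x, y, z in cm, then the turn about the world's z in degrees, then the gripper's target within -1 to 1 (fully open at 1, half-way at 0, shut at -1). A call has 1 to 10 rows; each row is the pose to reach, as a shift and turn from the pose commanded when the call began; what a row does not reach only later rows make up. A row lasts 1/12 s, in which the tool goes at most 41.7 mm and 7.16 degrees, less where a joint would pass 70% of its speed; a pose out of reach is approached as far as the arm can. A call with a gripper value outside its range is refused whole. The fingers move at their own pace and stop on an object; the grip force is fixed at half the most. Time passes only in rows, so rows that repeat a pose let the fingers close. It gives the time, the measured TCP pose, the force and the opening at its end, in the units of the state.
- readout.observe(): the state, without advancing time (a new reading comes with each control period).
- eyes.capture(name): name is "scene" or "top" or "wrist"; returns the picture (480x640x3 uint8, red, green, blue); there is no depth.
- eyes.camera_model(name): a dict with "camera_matrix" (3x3 intrinsics, pixels), "position" and "rotation" of the camera in the world; the wrist camera has in their place "mount" (4x4, takes a point from camera to tool coordinates, whose origin is the TCP and whose axes are the tool frame's). Camera axes: x right, y up, looking along -z (the intrinsics and any distortion apply to the point x, -y, -z); pixel columns grow to the right and rows downward; lengths in m; the calibration is good to about 2 mm. A picture is of the moment at which its call begins: read the wrist's pose just before it. camera_model takes no time and is no camera call.
- env.hand_in(): hands the job in, once; it reports no verdict.
The state is a dict: "clock": time; "joint_pos": joint angles; "joint_vel": joint speeds; "tau": joint torques, N m; "tcp_pos": TCP position; "ee_rot": TCP orientation; "contact_force": force on the tool from outside, world axes, zero at the start; "torque": the same for the moment, N m; "opening": finger opening in m.
Only numpy, scipy, OpenCV 4.12 (cv2) and the standard library are available. Lean on these libraries where they do the work, as an engineer would, in place of code of your own. Each camera call takes 0.05 s, during which the arm holds its last target.

TASK

Stand the four keyhole-surgery port sleeves on the four round marks of the grey strip, heads down and tubes up as they stand now, one centred on each mark, in order of size: the smallest next to the orange end block, the largest next to the black one. Let go of them all and do not disturb the yellow tub, the amber bottle or the steel bowl.

Things in the scene. Friction and masses are not known exactly. Their poses are not given: they have to be found in the camera images.
- sleeve_purple: the smallest of four loose port sleeves: purple round head 30 mm in diameter and 30 mm tall, standing on the table, with a bare metal tube 9 mm in diameter rising from its middle to 75 mm above the table. Origin: centre of the head's underside; z runs up along the tube. A small tap sticks 11 mm out of the side of the head along x (look only). It stands freely at any yaw; best pinched by the tube.
- sleeve_blue: the second smallest of four loose port sleeves: blue round head 34 mm in diameter and 30 mm tall, standing on the table, with a bare metal tube 12 mm in diameter rising from its middle to 95 mm above the table. Origin: centre of the head's underside; z runs up along the tube. A small tap sticks 11 mm out of the side of the head along x (look only). It stands freely at any yaw; best pinched by the tube.
- sleeve_green: the second largest of four loose port sleeves: green round head 38 mm in diameter and 30 mm tall, standing on the table, with a bare metal tube 15 mm in diameter rising from its middle to 115 mm above the table. Origin: centre of the head's underside; z runs up along the tube. A small tap sticks 11 mm out of the side of the head along x (look only). It stands freely at any yaw; best pinched by the tube.
- sleeve_dark: the largest of four loose port sleeves: dark grey round head 42 mm in diameter and 30 mm tall, standing on the table, with a bare metal tube 18 mm in diameter rising from its middle to 135 mm above the table. Origin: centre of the head's underside; z runs up along the tube. A small tap sticks 11 mm out of the side of the head along x (look only). It stands freely at any yaw; best pinched by the tube.
- rack: flat grey strip fixed to the table, 90 mm (its x) by 420 mm (its y) and 8 mm thick, with four round marks (white discs with black rims, 58 mm across, printed flat, no recess) in a row along y at y = -127.5, -42.5, +42.5 and +127.5 mm, x = 0. Origin: centre of its underside, on the table; z up. The sleeves go on its top face, 8 mm above the table.
- small_end: orange block fixed on one end of the strip (either end: it changes from start to start), 70 x 24 mm and 20 mm high, on the row's line 190 mm from the strip's centre, 62.5 mm from the nearest mark's centre. It shows where the smallest sleeve goes. Origin: centre of its underside, on top of the strip.
- large_end: black block fixed on the other end of the strip, same size and distances as the orange one. It shows where the largest sleeve goes. Origin: centre of its underside, on top of the strip.
- tub: bystander: loose open yellow plastic tub, 90 mm across the rim and 100 mm high, standing at the left of the strip. Origin: centre of its underside.
- bottle: bystander: loose amber bottle, 60 mm in diameter and 150 mm high, standing at the right of the work. Origin: centre of its underside.
- bowl: bystander: loose steel bowl, 110 mm across and 40 mm high, at the left, beyond the tub. Origin: centre of its underside.
There are look-alikes about, which are no part of the job. Leave any red look-alike of the sleeve_purple alone.

How it is judged:
By the outcome, as a careful person would: the job done as asked, in the order asked, and still so for the second after the job is handed in, with the robot touching nothing.
It also fails if it takes over 104 s, if anything falls off the work surface, if the arm or the gripper's body presses on something with over 40 N, if the wrist force passes 120 N, or if a joint passes its speed limit or range.

## Working session

There is one attempt and no reset: what is moved stays moved. The work goes in short steps, Python scripts to look and compute and a tool call to move; the robot and the scene stay as the last step left them, time stands still between calls to the robot, and variables do not carry over. Pictures are saved under pics/ and viewed, and the job is handed in when it is done.

Besides the shell and the picture viewer there is one more tool, called after "Call:" as a command line: name --argument value ..., lists and objects as JSON in quotes. apply_moves: Moves the arm, as the interface text tells. Its arguments: {"type":"object","properties":{"commands":{"type":"array"}},"required":["commands"]}

```bash
mkdir -p pics; python3 - <<'E'
from station import readout, eyes, env
import cv2
print(readout.observe()); print(env.grip_depth)
for n in("top","scene"):
    im=eyes.capture(n); cv2.imwrite(f"pics/{n}0.png",im[...,::-1]); print(n,eyes.camera_model(n))
print(eyes.camera_model("wrist"))
E
```

```text
{'clock': 0.0, 'joint_pos': array([ 9.82185192e-01,  4.87228143e-02,  9.75766706e-02,  1.62201474e+00,
       -7.77772283e-06,  1.44301902e+00]), 'joint_vel': array([-0.00118686, -0.00155818,  0.00119462, -0.00144816,  0.00080256,
       -0.00077156]), 'tau': array([-1.18857297e-04, -3.38779736e+01,  3.20016825e+01,  2.02091335e-02,
       -1.18069092e-04,  2.07260705e-06]), 'tcp_pos': array([0.2333448 , 0.47004986, 0.40352061]), 'ee_rot': array([-0.37294253,  0.60173665,  0.37224477,  0.60021721]), 'contact_force': array([-0.08036325,  0.14041205,  0.46470044]), 'torque': array([ 0.04185612,  0.00773254, -0.02163701]), 'opening': 0.08553663803904311}
0.1547
top {'camera_matrix': array([[456.87866378,   0.        , 316.41717907],
       [  0.        , 456.87866378, 237.64596432],
       [  0.        ,   0.        ,   1.        ]]), 'position': array([ 0.51744962, -0.01106786,  1.12492198]), 'rotation': array([ 0.01874483, -0.02009912, -0.70028633,  0.71333282])}
scene {'camera_matrix': array([[498.11417645,   0.        , 324.28433093],
       [  0.        , 498.11417645, 231.19058365],
       [  0.        ,   0.        ,   1.        ]]), 'position': array([1.17293325, 0.329178  , 0.79998357]), 'rotation': array([0.17316045, 0.31647348, 0.81563859, 0.45232033])}
{'camera_matrix': array([[414.19544391,   0.        , 322.32920626],
       [  0.        , 414.19544391, 238.74598675],
       [  0.        ,   0.        ,   1.        ]]), 'mount': array([[ 4.00470569e-04,  3.01024544e-01, -9.53616308e-01,
         2.94281613e-02],
       [ 2.27502625e-03,  9.53613643e-01,  3.01024658e-01,
         7.77118173e-02],
       [ 9.99997332e-01, -2.29005365e-03, -3.02944540e-04,
        -2.86048022e-04],
       [ 0.00000000e+00,  0.00000000e+00,  0.00000000e+00,
         1.00000000e+00]])}
```

View pics/top0.png

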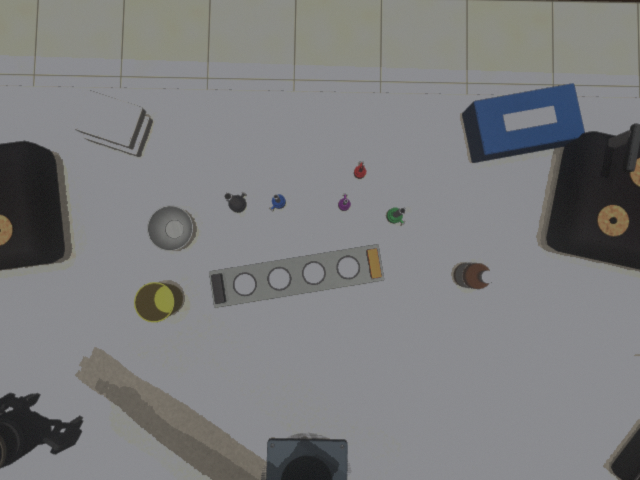

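View pics/scene0.png

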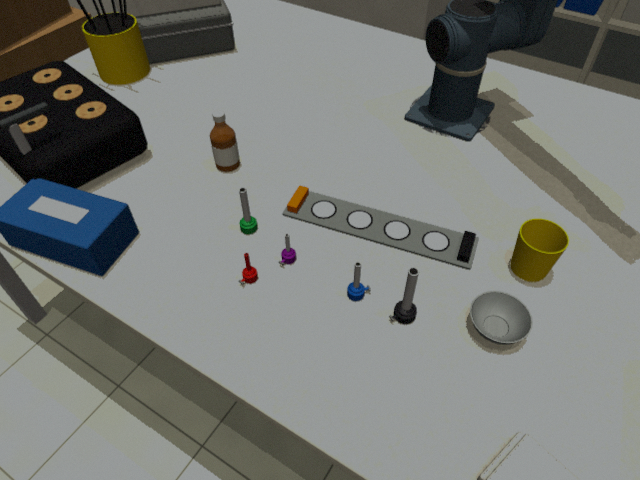

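```bash
cat > h.py <<'E'
from station import readout, eyes, env
import numpy as np, cv2
from scipy.spatial.transform import Rotation as R
def cam(n,st=None):
    m=eyes.camera_model(n); K=m["camera_matrix"]
    if n=="wrist":
        T=np.eye(4);T[:3,:3]=R.from_quat(st["ee_rot"]).as_matrix();T[:3,3]=st["tcp_pos"]
        T=T@m["mount"]; return K,T[:3,:3],T[:3,3]
    return K,R.from_quat(m["rotation"]).as_matrix(),np.array(m["position"])
def ray(c,uv):
    K,Rm,p=c; d=np.linalg.inv(K)@[uv[0],uv[1],1.]; return p,Rm@(d*[1,-1,-1])
def onz(c,uv,z):
    p,d=ray(c,uv); return p+d*(z-p[2])/d[2]
def proj(c,X):
    K,Rm,p=c; q=(Rm.T@(np.array(X)-p))*[1,-1,-1]; q=K@q; return q[:2]/q[2]
def cross(c1,u1,c2,u2):
    p,d=ray(c1,u1);q,e=ray(c2,u2);d/=np.linalg.norm(d);e/=np.linalg.norm(e)
    s=np.linalg.lstsq(np.c_[d,-e],q-p,rcond=None)[0]
    a=p+s[0]*d;b=q+s[1]*e; return (a+b)/2,np.linalg.norm(a-b)
HUE={"purple":(140,160),"blue":(100,120),"green":(50,80),"orange":(8,20),"red":(0,5)}
def blobs(im,n,roi=None,amin=20):
    h=cv2.cvtColor(im,cv2.COLOR_RGB2HSV); lo,hi=HUE[n]
    m=cv2.inRange(h,(lo,110,30),(hi,255,255))
    if roi: k=np.zeros_like(m);x0,y0,x1,y1=roi;k[y0:y1,x0:x1]=1;m=m*k
    N,l,s,c=cv2.connectedComponentsWithStats(m)
    return [(c[i],s[i]) for i in range(1,N) if s[i,4]>=amin]
E
python3 - <<'E'
from h import *
ct,cs=cam("top"),cam("scene")
it=cv2.imread("pics/top0.png")[...,::-1].copy(); sc=cv2.imread("pics/scene0.png")[...,::-1].copy()
for n in("purple","blue","green","orange","red"):
    a=[b for b in blobs(it,n,(200,140,420,320))]; s=[b for b in blobs(sc,n,(200,170,480,330))]
    z=.03 if n=="orange" else .018
    print(n,[(b[0].round(1),b[1][4],onz(ct,b[0],z).round(4)) for b in a],[(b[0].round(1),b[1][4],onz(cs,b[0],z).round(4)) for b in s])
# marks
for nm,im,c,roi in(("top",it,ct,(205,240,385,310)),("scene",sc,cs,(280,190,480,270))):
    g=cv2.cvtColor(im,cv2.COLOR_RGB2GRAY);x0,y0,x1,y1=roi
    print(nm,g[y0:y1,x0:x1].max())
    for t in(130,):
        m=(g[y0:y1,x0:x1]>t).astype('uint8');N,l,s,ce=cv2.connectedComponentsWithStats(m)
        for i in range(1,N):
            if 150<s[i,4]<700: u=ce[i]+[x0,y0];print(t,s[i,4],u.round(1),onz(c,u,.008).round(4))
def crop(im,x0,y0,x1,y1):return cv2.resize(im[y0:y1,x0:x1],(800,400),interpolation=cv2.INTER_NEAREST)
cv2.imwrite("pics/c1.png",crop(it,220,150,420,250)[...,::-1]); 
cv2.imwrite("pics/c2.png",crop(sc,220,180,440,330)[...,::-1])
E
```

```text
purple [(array([342.5, 204.9]), np.int32(42), array([ 0.6594, -0.0747,  0.018 ]))] [(array([288. , 255.9]), np.int32(170), array([ 0.6681, -0.0775,  0.018 ]))]
blue [(array([278.4, 202.2]), np.int32(93), array([0.6631, 0.0817, 0.018 ]))] [(array([355.9, 291.6]), np.int32(244), array([0.6719, 0.0832, 0.018 ]))]
green [(array([391.5, 214.7]), np.int32(39), array([ 0.6375, -0.1943,  0.018 ]))] [(array([248.2, 225.5]), np.int32(217), array([ 0.6439, -0.1985,  0.018 ]))]
orange [(array([373.9, 263.1]), np.int32(265), array([ 0.5193, -0.1514,  0.03  ]))] [(array([297.3, 199.1]), np.int32(333), array([ 0.5308, -0.1472,  0.03  ]))]
red [(array([359.6, 171.3]), np.int32(78), array([ 0.7428, -0.1153,  0.018 ]))] [(array([248.6, 271.8]), np.int32(221), array([ 0.7427, -0.1204,  0.018 ]))]
top 141
130 285 [347.6 267.1] [ 0.5082 -0.0901  0.008 ]
130 288 [313.2 272.8] [ 0.4928 -0.0064  0.008 ]
130 285 [278.8 278.4] [0.4777 0.0771 0.008 ]
130 291 [244.1 284.1] [0.4625 0.1612 0.008 ]
scene 157
130 258 [323.4 209.1] [ 0.5082 -0.0932  0.008 ]
130 273 [359.3 219.2] [ 0.4932 -0.0093  0.008 ]
130 289 [396.7 229.8] [0.4781 0.0744 0.008 ]
130 308 [435.6 240.9] [0.4635 0.1582 0.008 ]
```

View pics/c1.png

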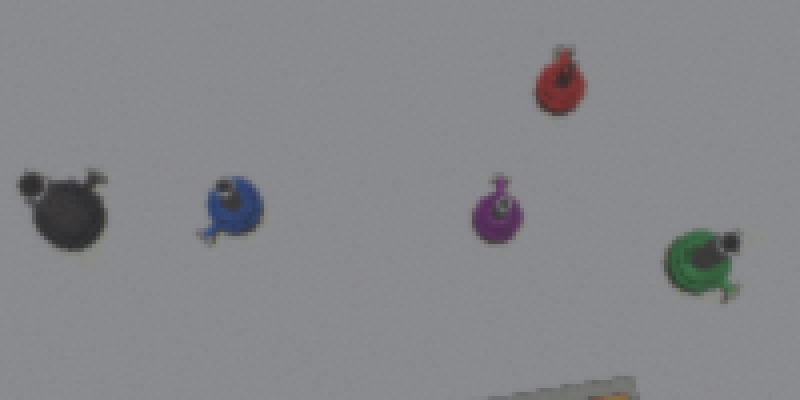

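View pics/c2.png

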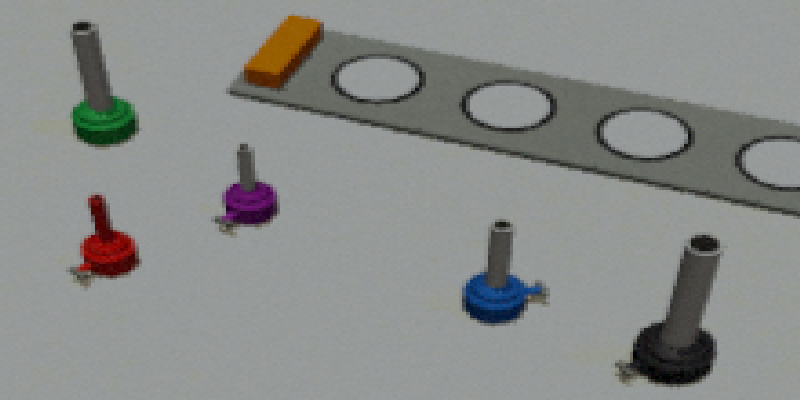

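```bash
python3 - <<'E'
from h import *
ct,cs=cam("top"),cam("scene")
for n,a,b,h in(("purple",(345.6,201.3),(286.8,235.1),.075),("blue",(276.1,196.7),(357.5,264.7),.095),("green",(402.3,210.4),(243.1,190.1),.115),("dark",(227.8,196.1),(413.9,271.1),.135)):
    X,e=cross(ct,a,cs,b); print(n,X.round(4),round(e,4),onz(ct,a,h).round(4),onz(cs,b,h).round(4))
s=readout.observe();Rm=R.from_quat(s["ee_rot"]).as_matrix();print(Rm.round(3))
E
```

```text
purple [ 0.6614 -0.0796  0.0736] 0.0025 [ 0.6606 -0.0785  0.075 ] [ 0.6629 -0.08    0.075 ]
blue [0.6661 0.0803 0.0922] 0.0014 [0.6654 0.0806 0.095 ] [0.6685 0.0806 0.095 ]
green [ 0.6373 -0.2023  0.1144] 0.0 [ 0.6372 -0.2022  0.115 ] [ 0.6378 -0.2018  0.115 ]
dark [0.659  0.1822 0.1352] 0.0003 [0.659  0.1823 0.135 ] [0.659 0.182 0.135]
[[-0.001 -0.896  0.445]
 [-0.002  0.445  0.896]
 [-1.     0.    -0.002]]
```

Call:
apply_moves --commands '[[[4,-3,0,-6,1],[7,-6,0,-13,1],[9,-9,0,-19,1],[12,-12,0,-26,1],[14,-15,0,-32,1],[17,-18,0,-38,1],[19,-21,0,-44,1],[21,-25,0,-50,1],[23,-28,0,-53.4,1],[25,-31,0,-53.4,1]]]'

```text
clock: 0.93
tcp_pos: [0.4841, 0.158, 0.4042]
ee_rot: [-0.062, 0.705, 0.062, 0.704]
contact_force: [0.9, 0.7, 0.1]
opening: 0.0852
```

```bash
python3 - <<'E'
from h import *
s=readout.observe();print(s["tcp_pos"],s["clock"],R.from_quat(s["ee_rot"]).as_matrix().round(3),s["joint_pos"].round(2))
E
```

```text
[0.48407312 0.15804128 0.4042021 ] 0.9333 [[-0.001 -0.174  0.985]
 [-0.     0.985  0.174]
 [-1.    -0.    -0.001]] [ 0.18  0.01  0.06  1.62 -0.    1.58]
```

```bash
python3 - <<'E'
from h import *
s=readout.observe();im=eyes.capture("wrist");cv2.imwrite("pics/w1.png",im[...,::-1])
c=cam("wrist",s)
for n,X in dict(M1=(.5082,-.0916,.008),M2=(.493,-.0078,.008),M3=(.4779,.0758,.008),M4=(.463,.1597,.008),D=(.659,.182,.135),B=(.666,.0805,.095)).items(): print(n,proj(c,X).round(1))
E
```

```text
M1 [304.4 424.8]
M2 [303.2 356.5]
M3 [301.8 279.6]
M4 [300.6 191.8]
D [611.5 252.2]
B [535.8 357.7]
```

View pics/w1.png

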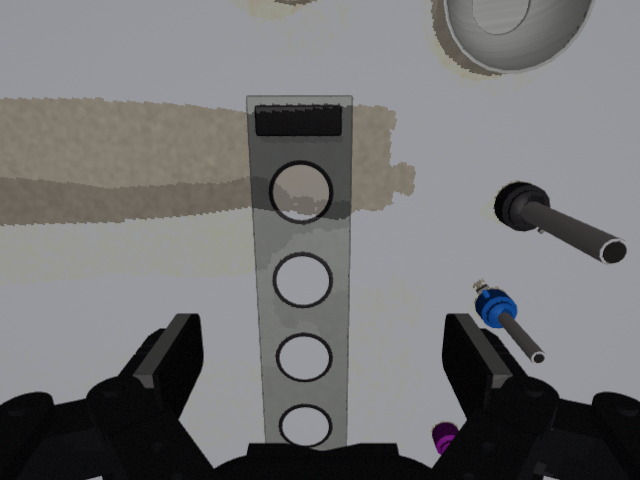

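The wrist view confirms the map: marks at (300,192), (302,279), (304,357) and (306,426), dark tip at (612,251), blue tip at (538,357), all within about 1.5 px of prediction. Look-alikes for the purple: in the top view, purple at (344,204) with a metal tube, and the red one at (360,172) with a red tube. I choose (344,204).

Call:
apply_moves --commands '[[[2.5,-3,0,0,1],[5,-6,0,0,1],[7,-9,-1,0,1],[9,-12,-2,0,1],[11,-15,-3,0,0.3],[13,-18,-5,0,0.3],[15.5,-21,-7,0,0.3],[17.7,-23.7,-9,0,0.3],[17.7,-23.7,-10,0,0.3],[17.7,-23.7,-10,0,0.3]]]'

```text
clock: 1.82
tcp_pos: [0.6598, -0.0782, 0.2979]
ee_rot: [-0.061, 0.708, 0.063, 0.701]
contact_force: [-0.6, -0.0, -0.7]
opening: 0.0555
```

```bash
cat > w.py <<'E'
from h import *
import sys
def look(name,pts):
    s=readout.observe();im=eyes.capture("wrist");c=cam("wrist",s)
    Rm=R.from_quat(s["ee_rot"]).as_matrix()
    print(s["clock"],s["tcp_pos"].round(4),"grasp",(s["tcp_pos"]+Rm[:,0]*.1547).round(4))
    d=im.copy()
    for X in pts:
        u=proj(c,X);print(X,u.round(1));cv2.drawMarker(d,tuple(int(round(v)) for v in u),(255,255,0),cv2.MARKER_CROSS,8,1)
    cv2.imwrite(f"pics/{name}.png",d[...,::-1]);return im,c
E
python3 -c "
from w import *
look('w2',[(.661,-.079,.075),(.661,-.079,.03)])"
```

```text
1.8167 [ 0.6598 -0.0782  0.2979] grasp [ 0.6582 -0.0778  0.1432]
(0.661, -0.079, 0.075) [330.1 272.9]
(0.661, -0.079, 0.03) [329.5 245. ]
```

View pics/w2.png

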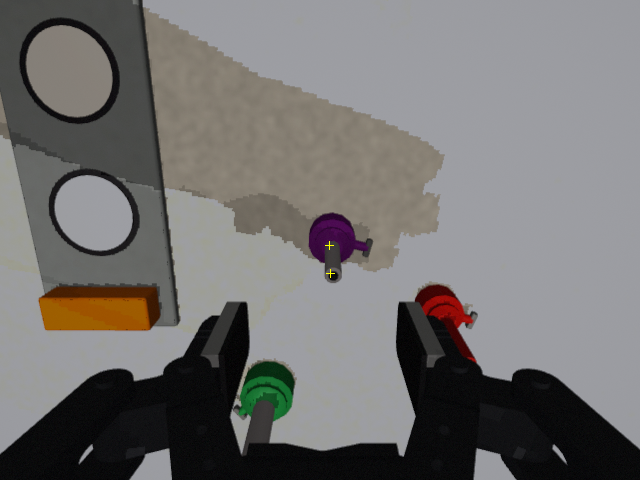

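The tube tip is at (333,275), the head is purple, and the red one is clearly apart at (440,300). I descend and grasp.

Call:
apply_moves --commands '[[[0.15,-0.1,-3,0,0.3],[0.15,-0.1,-6,0,0.3],[0.15,-0.1,-8,0,0.3],[0.15,-0.1,-8.8,0,0.3],[0.15,-0.1,-8.8,0,0.3],[0.15,-0.1,-8.8,0,-1],[0.15,-0.1,-8.8,0,-1],[0.15,-0.1,-8.8,0,-1],[0.15,-0.1,-8.8,0,-1],[0.15,-0.1,-8.8,0,-1]]]'

```text
clock: 2.7
tcp_pos: [0.6629, -0.0779, 0.2194]
ee_rot: [-0.063, 0.703, 0.062, 0.706]
contact_force: [-0.9, 0.0, 4.9]
opening: 0.007
```

Call:
apply_moves --commands '[[[0,0,0,0,-1],[0,0,0,0,-1],[0,0,0,0,-1],[0,0,0,0,-1]]]'

```text
clock: 3.03
tcp_pos: [0.6629, -0.078, 0.2194]
ee_rot: [-0.063, 0.703, 0.062, 0.706]
contact_force: [-0.6, 1.3, 5.8]
opening: 0.0072
```

```bash
python3 -c "
from w import *
look('w3',[(.6625,-.08,.075)])
print(readout.observe())"
```

```text
3.0333 [ 0.6629 -0.078   0.2194] grasp [ 0.6635 -0.0781  0.0647]
(0.6625, -0.08, 0.075) [320.3 364.9]
{'clock': 3.0833, 'joint_pos': array([-2.17518804e-01,  4.48560039e-01,  2.06146864e-01,  1.32408198e+00,
        3.43627804e-04,  1.17531410e+00]), 'joint_vel': array([-2.42295765e-05,  1.52606584e-03,  7.26475503e-04, -6.29517038e-04,
        1.08378164e-03, -1.36196211e-03]), 'tau': array([-3.04519068e-01, -4.42626715e+01,  2.87158459e+01, -1.73001937e-01,
       -1.09359417e-01,  3.19580860e-03]), 'tcp_pos': array([ 0.66288664, -0.07794386,  0.21936889]), 'ee_rot': array([-0.06317969,  0.70282114,  0.06249369,  0.7057941 ]), 'contact_force': array([-0.17053163, -0.29505515,  5.87323757]), 'torque': array([ 0.05729289,  0.07969401, -0.02104495]), 'opening': 0.0069738019633048855}
```

View pics/w3.png

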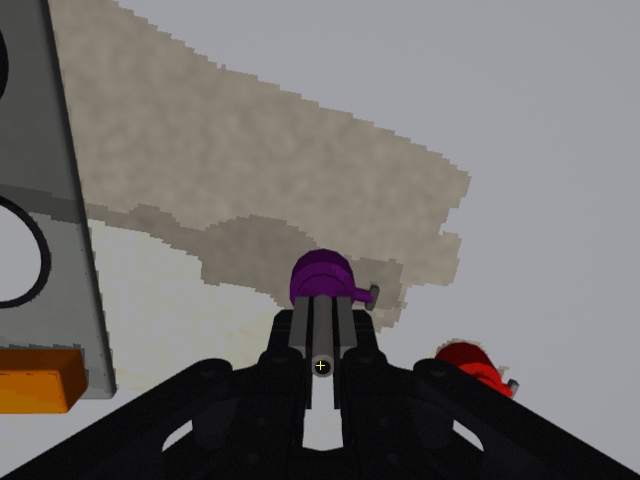

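Call:
apply_moves --commands '[[[0,0,2,0,-1],[0,0,4,0,-1],[-1.5,0,6,0,-1],[-4,-0.3,6,0,-1],[-7,-0.6,6,0,-1],[-10,-0.8,6,0,-1],[-13,-1,6,0,-1],[-15.4,-1.1,6,0,-1],[-15.4,-1.1,5,0,-1],[-15.4,-1.1,4,0,-1]]]'

```text
clock: 3.92
tcp_pos: [0.5075, -0.089, 0.257]
ee_rot: [-0.063, 0.704, 0.062, 0.705]
contact_force: [-0.1, -0.4, -0.4]
opening: 0.0068
```

Call:
apply_moves --commands '[[[0,0,0,0,-1],[0,0,0,0,-1]]]'

```text
clock: 4.08
tcp_pos: [0.5082, -0.0887, 0.2554]
ee_rot: [-0.063, 0.705, 0.063, 0.704]
contact_force: [-0.1, 0.3, -0.1]
opening: 0.007
```

```bash
python3 -c "
from w import *
look('w4',[(.5082,-.0916,.008),(.493,-.0078,.008)])
im=eyes.capture('scene');cv2.imwrite('pics/s4.png',im[...,::-1])"
```

```text
4.0833 [ 0.5082 -0.0887  0.2554] grasp [ 0.508  -0.0886  0.1007]
(0.5082, -0.0916, 0.008) [323.2 258.2]
(0.493, -0.0078, 0.008) [323.5  97.6]
```

View pics/w4.png

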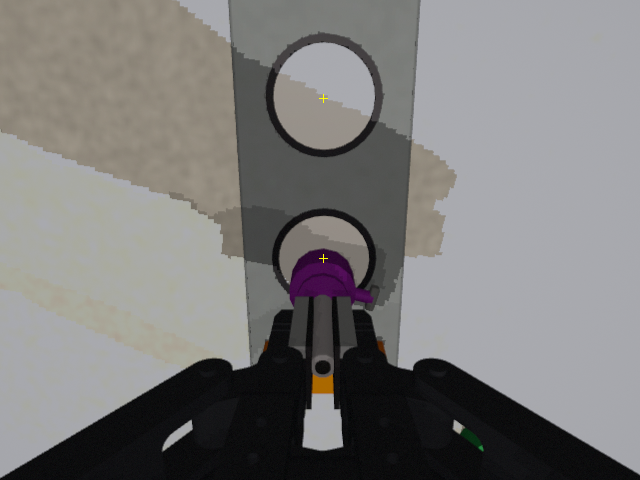

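View pics/s4.png

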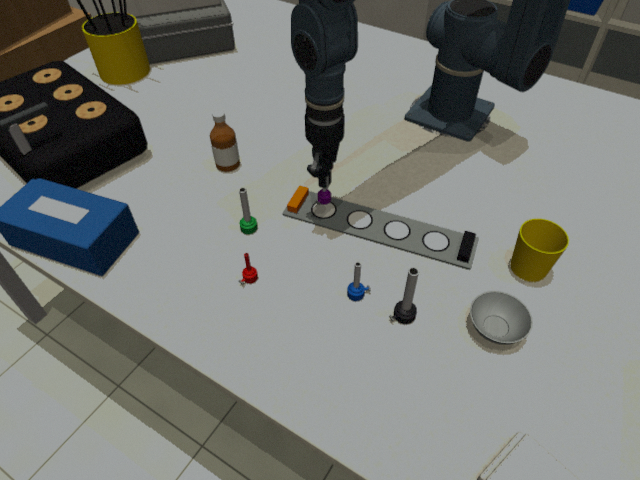

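```bash
python3 -c "
from h import *
s=readout.observe();c=cam('wrist',s)
print(onz(c,(322.5,367.5),.111)-s['tcp_pos'], s['tcp_pos'])
# head: purple ellipse left/right mid at top rim z=.066-> side extents 290..355
print(onz(c,(322,300),.066))"
```

```text
[ 6.34616337e-05 -3.58421023e-03 -1.45561560e-01] [ 0.50880318 -0.0887884   0.25656156]
[ 0.50826198 -0.09011988  0.066     ]
```

Call:
apply_moves --commands '[[[0,0,-1,0,-1],[0,0,-2,0,-1],[0,0,-2.5,0,-1],[0,0,-2.5,0,-1],[0,0,-2.5,0,-1]]]'

```text
clock: 4.6
tcp_pos: [0.5075, -0.0886, 0.2306]
ee_rot: [-0.063, 0.705, 0.063, 0.704]
contact_force: [0.9, 0.4, -0.9]
opening: 0.0066
```

Call:
apply_moves --commands '[[[0.05,0,-0.2,0,-1],[0.05,0,-0.4,0,-1],[0.05,0,-0.4,0,-1],[0.05,0,-0.4,0,-1]]]'

```text
clock: 4.93
tcp_pos: [0.5085, -0.0888, 0.2278]
ee_rot: [-0.063, 0.704, 0.063, 0.704]
contact_force: [-0.1, 0.4, -0.7]
opening: 0.0069
```

Call:
apply_moves --commands '[[[0,0,-0.15,0,-1],[0,0,-0.15,0,-1],[0,0,-0.15,0,-1]]]'

```text
clock: 5.18
tcp_pos: [0.5087, -0.0888, 0.2273]
ee_rot: [-0.063, 0.704, 0.063, 0.705]
contact_force: [-1.8, -0.0, 5.7]
opening: 0.0071
```

Contact (5.7 N). Release and rise.

Call:
apply_moves --commands '[[[0,0,0,0,-0.6],[0,0,0,0,-0.2],[0,0,0,0,0],[0,0,0,0,0],[0,0,1,0,0],[0,0,3,0,0],[0,0,6,0,0],[0,0,9,0,0],[0,0,12,0,0],[0,0,12,0,0]]]'

```text
clock: 6.02
tcp_pos: [0.5101, -0.0893, 0.3544]
ee_rot: [-0.065, 0.7, 0.061, 0.709]
contact_force: [1.1, -0.4, 1.9]
opening: 0.0431
```

```bash
python3 -c "
from w import *
look('w5',[(.5082,-.0916,.008),(.5082,-.0916,.083),(.493,-.0078,.008)])"
```

```text
6.0167 [ 0.5101 -0.0893  0.3544] grasp [ 0.512  -0.0899  0.1998]
(0.5082, -0.0916, 0.008) [315.2 210.7]
(0.5082, -0.0916, 0.083) [314.6 240.4]
(0.493, -0.0078, 0.008) [314.6  96.1]
```

View pics/w5.png

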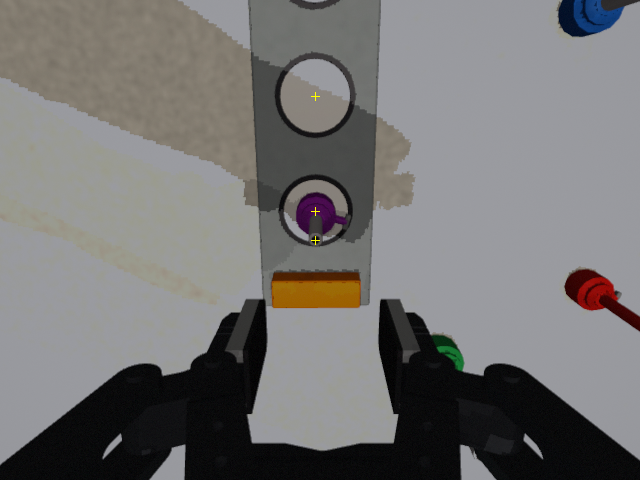

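Call:
apply_moves --commands '[[[2,2.5,0,0,0.3],[4,5,0,0,0.3],[6,7.5,-1,0,0.3],[8,10,-2,0,0.3],[10.5,12.5,-3,0,0.3],[13,15,-4,0,0.3],[15.7,17,-4,0,0.3],[15.7,17,-4,0,0.3],[15.7,17,-4,0,0.3]]]'

```text
clock: 6.82
tcp_pos: [0.6659, 0.0825, 0.3027]
ee_rot: [-0.064, 0.706, 0.064, 0.702]
contact_force: [-0.4, -0.4, 0.9]
opening: 0.0554
```

```bash
python3 -c "
from w import *
look('w6',[(.666,.0805,.095),(.666,.0805,.03)])"
```

```text
6.8167 [0.6659 0.0825 0.3027] grasp [0.6651 0.0825 0.148 ]
(0.666, 0.0805, 0.095) [325.5 285.6]
(0.666, 0.0805, 0.03) [325.2 242.6]
```

View pics/w6.png

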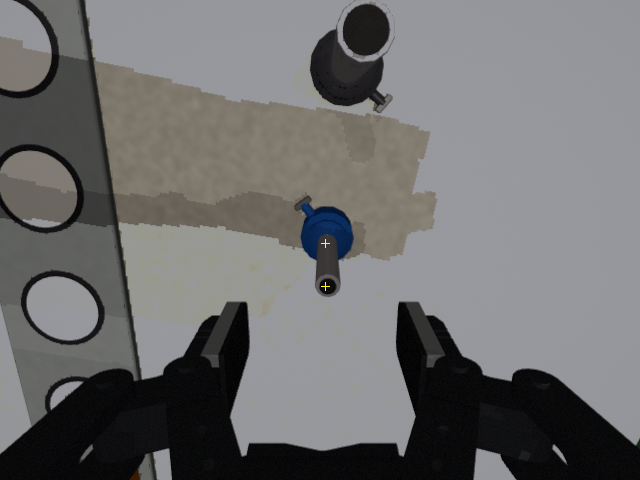

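Call:
apply_moves --commands '[[[0.1,-0.1,-3,0,0.3],[0.1,-0.1,-6,0,0.3],[0.1,-0.1,-7.3,0,0.3],[0.1,-0.1,-7.3,0,0.3],[0.1,-0.1,-7.3,0,-1],[0.1,-0.1,-7.3,0,-1],[0.1,-0.1,-7.3,0,-1],[0.1,-0.1,-7.3,0,-1],[0.1,-0.1,-7.3,0,-1],[0.1,-0.1,-7.3,0,-1]]]'

```text
clock: 7.7
tcp_pos: [0.6674, 0.0802, 0.2362]
ee_rot: [-0.063, 0.703, 0.063, 0.706]
contact_force: [-0.9, -0.3, 5.9]
opening: 0.0104
```

Call:
apply_moves --commands '[[[0,0,0,0,-1],[0,0,0,0,-1],[0,0,0,0,-1]]]'

```text
clock: 7.95
tcp_pos: [0.6674, 0.0802, 0.2362]
ee_rot: [-0.063, 0.703, 0.063, 0.706]
contact_force: [0.2, 0.5, 5.8]
opening: 0.0103
```

```bash
python3 -c "
from w import *
im,c=look('w7',[(.667,.0805,.095)])
"
```

```text
7.95 [0.6674 0.0802 0.2362] grasp [0.6682 0.0802 0.0815]
(0.667, 0.0805, 0.095) [321.1 364.5]
```

View pics/w7.png

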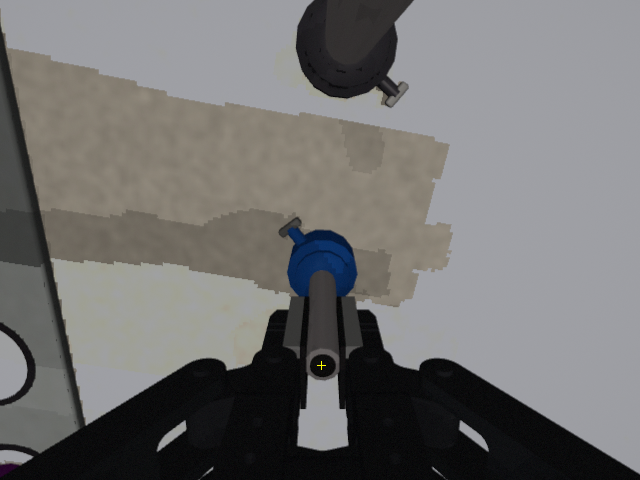

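Call:
apply_moves --commands '[[[0,0,2,0,-1],[-0.5,-0.3,4,0,-1],[-3,-1.5,5,0,-1],[-6,-3,5,0,-1],[-9,-4.5,5,0,-1],[-12,-6,5,0,-1],[-15,-7.6,5,0,-1],[-17.4,-8.8,4,0,-1],[-17.4,-8.8,3,0,-1],[-17.4,-8.8,3,0,-1]]]'

```text
clock: 8.83
tcp_pos: [0.4905, -0.008, 0.261]
ee_rot: [-0.062, 0.706, 0.063, 0.703]
contact_force: [0.3, -0.7, -1.3]
opening: 0.0103
```

Call:
apply_moves --commands '[[[0,0,0,0,-1],[0,0,0,0,-1]]]'

```text
clock: 9.0
tcp_pos: [0.4935, -0.0075, 0.2639]
ee_rot: [-0.063, 0.704, 0.063, 0.705]
contact_force: [-0.8, -0.8, 0.3]
opening: 0.0105
```

```bash
python3 -c "
from w import *
im,c=look('w8',[(.493,-.0078,.008),(.4779,.0758,.008)])
"
```

```text
9.0 [ 0.4935 -0.0075  0.2639] grasp [ 0.4938 -0.0075  0.1092]
(0.493, -0.0078, 0.008) [321.7 248.2]
(0.4779, 0.0758, 0.008) [322.   92.3]
```

View pics/w8.png

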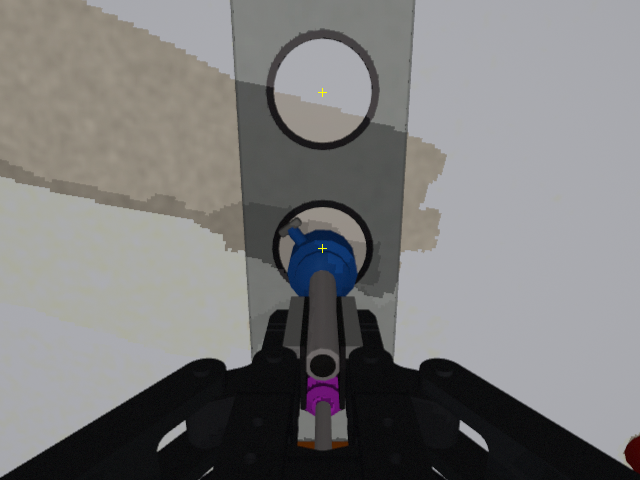

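Call:
apply_moves --commands '[[[0,0,-1,0,-1],[0,0,-1.6,0,-1],[0,0,-1.8,0,-1],[0,0,-2,0,-1],[0,0,-2.1,0,-1],[0,0,-2.1,0,-1],[0,0,-2.1,0,-1]]]'

```text
clock: 9.63
tcp_pos: [0.4925, -0.0075, 0.2442]
ee_rot: [-0.063, 0.704, 0.063, 0.704]
contact_force: [-4.2, 0.5, 9.5]
opening: 0.0098
```

Call:
apply_moves --commands '[[[0.05,0,0.05,0,-1],[0.05,0,0.05,0,-1],[0.05,0,0.05,0,-0.6],[0.05,0,0.05,0,-0.2],[0.05,0,0.05,0,0],[0.05,0,0.05,0,0],[0,0,1.5,0,0],[0,0,4,0,0],[0,0,7,0,0],[0,0,10,0,0]]]'

```text
clock: 10.47
tcp_pos: [0.492, -0.0077, 0.342]
ee_rot: [-0.063, 0.705, 0.063, 0.703]
contact_force: [1.2, -0.4, 1.1]
opening: 0.0425
```

```bash
python3 -c "
from w import *
im,c=look('w9',[(.493,-.0078,.008),(.493,-.0078,.103)])
"
```

```text
10.4667 [ 0.492  -0.0077  0.342 ] grasp [ 0.4916 -0.0076  0.1873]
(0.493, -0.0078, 0.008) [325.6 215.5]
(0.493, -0.0078, 0.103) [326.4 259. ]
```

View pics/w9.png

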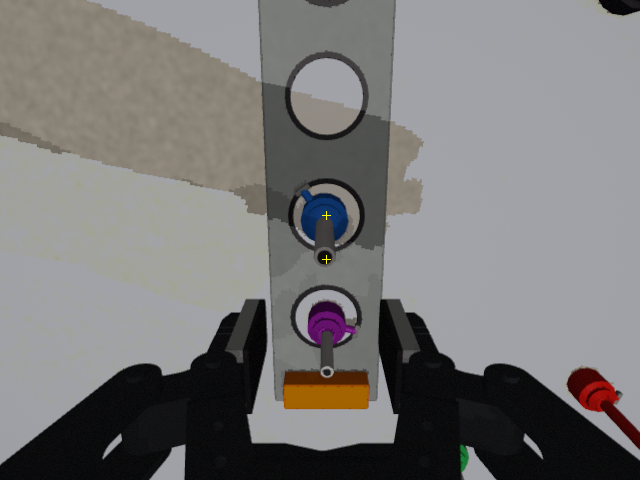

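Call:
apply_moves --commands '[[[2,-2.5,0.5,0,0.3],[4,-5,0.5,0,0.3],[6,-7.5,0.5,0,0.3],[8,-10,0.5,0,0.3],[10,-13,0.5,0,0.3],[12,-16,0,0,0.3],[14.4,-19.4,-1,0,0.3],[14.4,-19.4,-2,0,0.3],[14.4,-19.4,-2,0,0.3],[14.4,-19.4,-2,0,0.3]]]'

```text
clock: 11.35
tcp_pos: [0.636, -0.2017, 0.3199]
ee_rot: [-0.062, 0.706, 0.064, 0.703]
contact_force: [0.6, -0.9, 0.3]
opening: 0.0555
```

```bash
python3 -c "
from w import *
look('w10',[(.637,-.202,.115),(.637,-.202,.03)])"
```

```text
11.35 [ 0.636  -0.2017  0.3199] grasp [ 0.6354 -0.2014  0.1652]
(0.637, -0.202, 0.115) [327.3 285.9]
(0.637, -0.202, 0.03) [326.3 233.2]
```

View pics/w10.png

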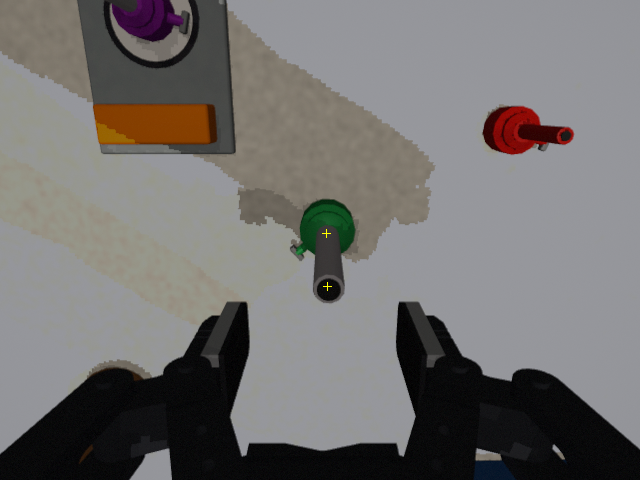

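Call:
apply_moves --commands '[[[0.1,-0.1,-3,0,0.3],[0.1,-0.1,-6,0,0.3],[0.1,-0.1,-7,0,0.3],[0.1,-0.1,-7,0,0.3],[0.1,-0.1,-7,0,-1],[0.1,-0.1,-7,0,-1],[0.1,-0.1,-7,0,-1],[0.1,-0.1,-7,0,-1],[0.1,-0.1,-7,0,-1],[0.1,-0.1,-7,0,-1]]]'

```text
clock: 12.23
tcp_pos: [0.6381, -0.2031, 0.2554]
ee_rot: [-0.064, 0.703, 0.062, 0.706]
contact_force: [-0.8, -0.3, 7.1]
opening: 0.0134
```

Call:
apply_moves --commands '[[[0,0,0,0,-1],[0,0,0,0,-1],[0,0,0,0,-1]]]'

```text
clock: 12.48
tcp_pos: [0.6382, -0.2031, 0.2554]
ee_rot: [-0.064, 0.703, 0.062, 0.706]
contact_force: [-0.8, 0.3, 6.2]
opening: 0.0132
```

```bash
python3 -c "
from w import *
im,c=look('w11',[(.6375,-.203,.115)])
"
```

```text
12.4833 [ 0.6382 -0.2031  0.2554] grasp [ 0.6388 -0.2034  0.1007]
(0.6375, -0.203, 0.115) [320.7 365.9]
```

View pics/w11.png

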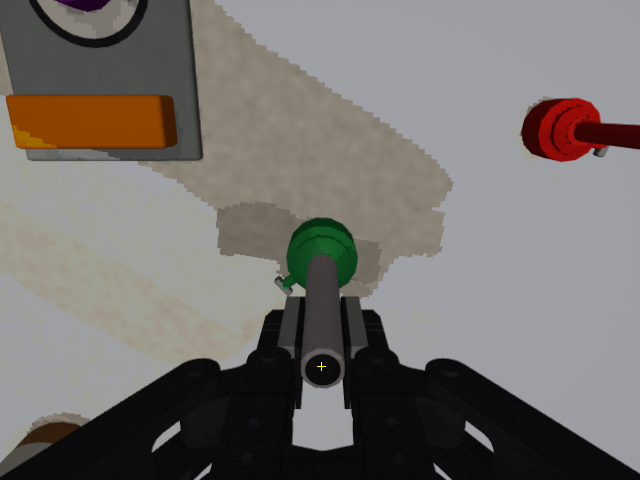

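Call:
apply_moves --commands '[[[0,0,2.5,0,-1],[0,1,5,0,-1],[-0.5,4,6,0,-1],[-1,8,6,0,-1],[-1.5,12,6,0,-1],[-2,16,6,0,-1],[-2.5,20,6,0,-1],[-3,24,6,0,-1],[-4,27,6,0,-1],[-6,28,6,0,-1]]]'

```text
clock: 13.37
tcp_pos: [0.5777, 0.0814, 0.3123]
ee_rot: [-0.064, 0.703, 0.065, 0.705]
contact_force: [0.1, -1.1, -0.3]
opening: 0.0133
```

Call:
apply_moves --commands '[[[-3,0,-0.5,0,-1],[-6,0,-1,0,-1],[-9,0,-2,0,-1],[-10,0,-3,0,-1],[-10,0,-3,0,-1],[-10,0,-3,0,-1],[-10,0,-3,0,-1]]]'

```text
clock: 13.95
tcp_pos: [0.4786, 0.0771, 0.2833]
ee_rot: [-0.063, 0.703, 0.063, 0.705]
contact_force: [0.2, 0.6, -0.4]
opening: 0.0134
```

```bash
python3 -c "
from w import *
im,c=look('w12',[(.4779,.0758,.008),(.463,.1597,.008)])
"
```

```text
13.95 [0.4786 0.0771 0.2833] grasp [0.4791 0.0771 0.1286]
(0.4779, 0.0758, 0.008) [320.6 239.6]
(0.463, 0.1597, 0.008) [321.   94.8]
```

View pics/w12.png

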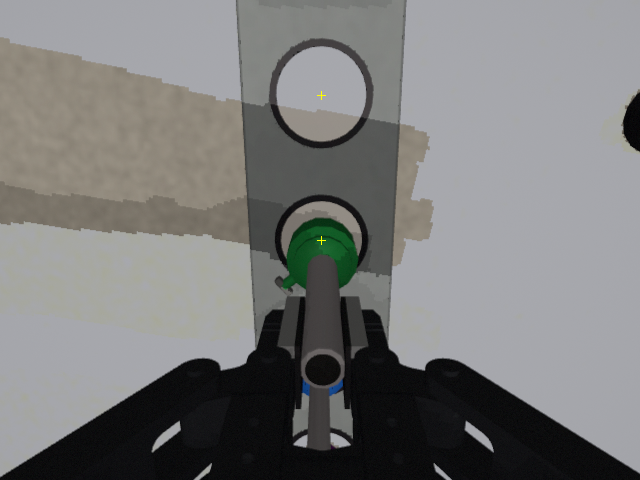

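Call:
apply_moves --commands '[[[0,0,-1,0,-1],[0,0,-1.5,0,-1],[0,0,-1.8,0,-1],[0,0,-1.9,0,-1],[0,0,-2,0,-1],[0,0,-2,0,-1],[0,0,-2,0,-1]]]'

```text
clock: 14.58
tcp_pos: [0.4776, 0.0772, 0.2634]
ee_rot: [-0.063, 0.704, 0.063, 0.704]
contact_force: [-2.7, 0.3, 6.4]
opening: 0.0135
```

Call:
apply_moves --commands '[[[0,0,0,0,-1],[0,0,0,0,-0.6],[0,0,0,0,-0.2],[0,0,0,0,0.1],[0,0,0,0,0.1],[0,0,1.5,0,0.1],[0,0,4,0,0.1],[0,0,7,0,0.1],[0,0,10,0,0.1],[0,0,10,0,0.1]]]'

```text
clock: 15.42
tcp_pos: [0.479, 0.0773, 0.3689]
ee_rot: [-0.063, 0.7, 0.063, 0.708]
contact_force: [0.1, 1.0, 1.6]
opening: 0.0469
```

```bash
python3 -c "
from w import *
im,c=look('w13',[(.4779,.0758,.008),(.4779,.0758,.123)])
"
```

```text
15.4167 [0.479  0.0773 0.3689] grasp [0.4807 0.0773 0.2142]
(0.4779, 0.0758, 0.008) [316.6 207.4]
(0.4779, 0.0758, 0.123) [316.1 255.2]
```

View pics/w13.png

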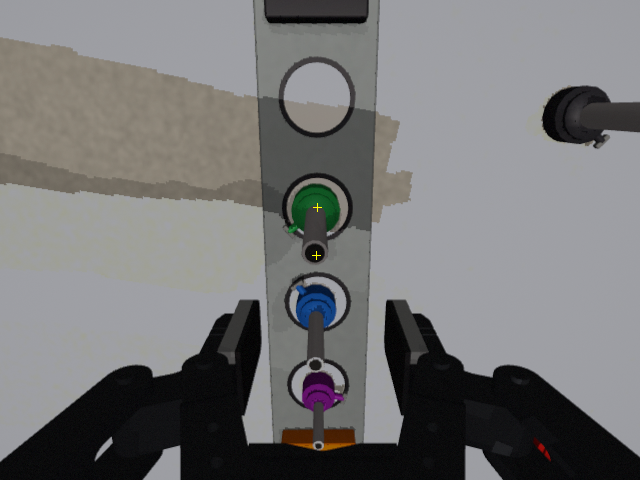

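Call:
apply_moves --commands '[[[2.5,1.5,0,0,0.3],[5,3,0,0,0.3],[8,4.5,0,0,0.3],[11,6,0,0,0.3],[14,8,0,0,0.3],[16.5,9.5,0,0,0.3],[18.1,10.4,-1,0,0.3],[18.1,10.4,-2,0,0.3],[18.1,10.4,-2,0,0.3],[18.1,10.4,-2,0,0.3]]]'

```text
clock: 16.3
tcp_pos: [0.6575, 0.1809, 0.3395]
ee_rot: [-0.063, 0.706, 0.063, 0.702]
contact_force: [0.1, -0.9, 0.1]
opening: 0.0557
```

```bash
python3 -c "
from w import *
look('w14',[(.659,.182,.135),(.659,.182,.03)])"
```

```text
16.3 [0.6575 0.1809 0.3395] grasp [0.6566 0.1807 0.1848]
(0.659, 0.182, 0.135) [329.9 282.4]
(0.659, 0.182, 0.03) [328.1 222.1]
```

View pics/w14.png

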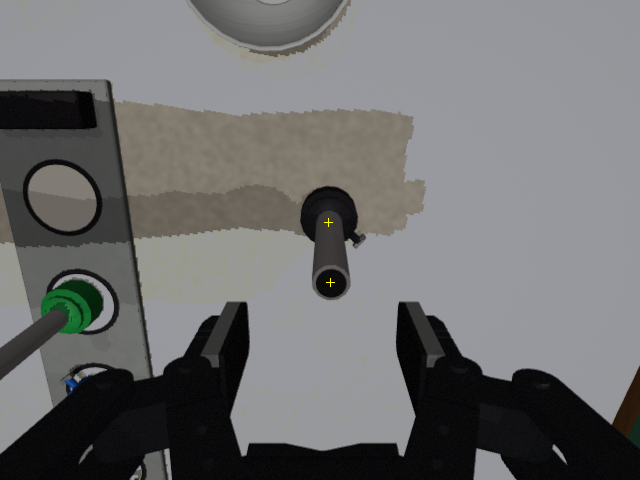

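Call:
apply_moves --commands '[[[0,0.1,-3,0,0.3],[0,0.1,-6,0,0.3],[0,0.1,-7,0,0.3],[0,0.1,-7,0,0.3],[0,0.1,-7,0,-1],[0,0.1,-7,0,-1],[0,0.1,-7,0,-1],[0,0.1,-7,0,-1],[0,0.1,-7,0,-1],[0,0.1,-7,0,-1]]]'

```text
clock: 17.18
tcp_pos: [0.6593, 0.1823, 0.2755]
ee_rot: [-0.063, 0.702, 0.063, 0.706]
contact_force: [0.3, -0.8, 6.1]
opening: 0.0161
```

Call:
apply_moves --commands '[[[0,0,0,0,-1],[0,0,0,0,-1],[0,0,0,0,-1]]]'

```text
clock: 17.43
tcp_pos: [0.6593, 0.1823, 0.2755]
ee_rot: [-0.063, 0.702, 0.063, 0.706]
contact_force: [0.9, -0.3, 6.5]
opening: 0.0166
```

```bash
python3 -c "
from w import *
im,c=look('w15',[(.659,.182,.135)])
"
```

```text
17.4333 [0.6593 0.1823 0.2755] grasp [0.6601 0.1825 0.1208]
(0.659, 0.182, 0.135) [320.8 368.1]
```

View pics/w15.png

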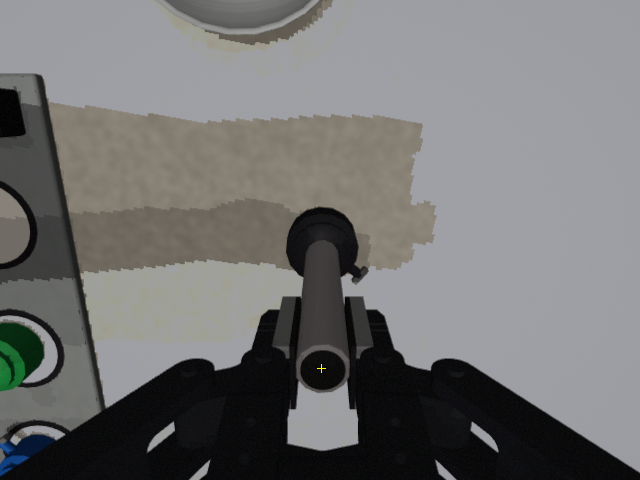

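Call:
apply_moves --commands '[[[0,0,2,0,-1],[-0.5,0,4,0,-1],[-3,-0.3,5,0,-1],[-6,-0.6,5,0,-1],[-9,-1,5,0,-1],[-12,-1.3,5,0,-1],[-15,-1.7,5,0,-1],[-18,-2,5,0,-1],[-19.6,-2.2,4,0,-1],[-19.6,-2.2,3,0,-1]]]'

```text
clock: 18.32
tcp_pos: [0.4599, 0.1602, 0.303]
ee_rot: [-0.063, 0.704, 0.063, 0.704]
contact_force: [0.0, 0.5, -1.0]
opening: 0.0163
```

Call:
apply_moves --commands '[[[0,0,0,0,-1],[0,0,0,0,-1],[0,0,0,0,-1]]]'

```text
clock: 18.57
tcp_pos: [0.4635, 0.1603, 0.3024]
ee_rot: [-0.063, 0.704, 0.063, 0.705]
contact_force: [0.4, -0.2, -0.5]
opening: 0.0163
```

```bash
python3 -c "
from w import *
im,c=look('w16',[(.463,.1597,.008)])
"
```

```text
18.5667 [0.4635 0.1603 0.3024] grasp [0.4636 0.1603 0.1477]
(0.463, 0.1597, 0.008) [322.  230.1]
```

View pics/w16.png

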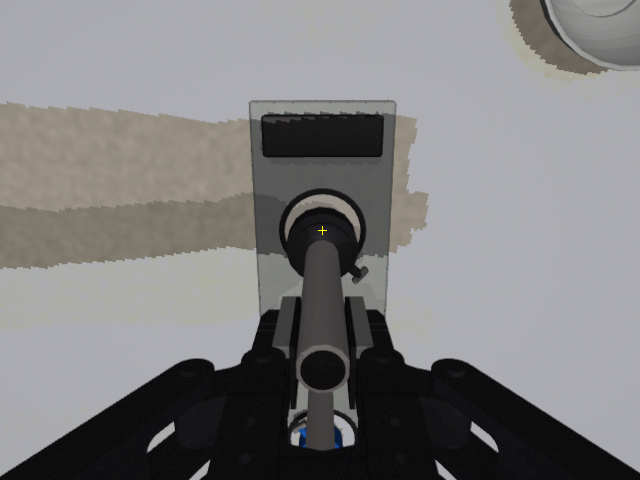

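Call:
apply_moves --commands '[[[0,0,-1,0,-1],[0,0,-1.5,0,-1],[0,0,-1.7,0,-1],[0,0,-1.8,0,-1],[0,0,-1.9,0,-1],[0,0,-1.9,0,-1],[0,0,-1.9,0,-1]]]'

```text
clock: 19.2
tcp_pos: [0.4623, 0.1602, 0.2835]
ee_rot: [-0.063, 0.704, 0.063, 0.704]
contact_force: [-2.6, 0.2, 2.9]
opening: 0.0161
```

Call:
apply_moves --commands '[[[0,0,0,0,-1],[0,0,0,0,-0.6],[0,0,0,0,-0.2],[0,0,0,0,0.2],[0,0,0,0,0.2],[0,0,1.5,0,0.2],[0,0,4,0,0.2],[0,0,7,0,0.2],[0,0,10,0,0.2],[0,0,10,0,0.2]]]'

```text
clock: 20.03
tcp_pos: [0.4638, 0.1605, 0.3901]
ee_rot: [-0.062, 0.7, 0.063, 0.708]
contact_force: [0.9, -0.1, 0.6]
opening: 0.0515
```

Call:
apply_moves --commands '[[[-3,3,0,0,0.2],[-6,5,0,0,0.2],[-9,7,0,0,0.2],[-12,9,0,0,0.2],[-14,11,0,0,0.2],[-14,14,0,0,0.2],[-14,14,0,0,0.2],[-14,14,0,0,0.2]]]'

```text
clock: 20.7
tcp_pos: [0.322, 0.3012, 0.3827]
ee_rot: [-0.064, 0.704, 0.064, 0.704]
contact_force: [-0.4, -0.1, -0.0]
opening: 0.0512
```

```bash
python3 - <<'E'
from h import *
print(readout.observe()["clock"])
for n in("top","scene"):
    im=eyes.capture(n);c=cam(n);d=im.copy()
    for X in((.5082,-.0916,.083),(.493,-.0078,.103),(.4779,.0758,.123),(.463,.1597,.143)):
        u=proj(c,X);print(n,u.round(1))
    cv2.imwrite(f"pics/{n}F.png",d[...,::-1])
t=cv2.imread("pics/topF.png")[235:315,200:400];s=cv2.imread("pics/sceneF.png")[165:285,270:490]
cv2.imwrite("pics/F.png",np.vstack([cv2.resize(t,(750,300)),cv2.resize(s,(550,300)) if 0 else cv2.copyMakeBorder(cv2.resize(s,(550,300)),0,0,0,200,0)]))
E
```

```text
20.7
top [350.6 267.5]
top [313.6 273.7]
top [275.2 280.2]
top [235.  286.8]
scene [323.8 184.4]
scene [362.3 187.5]
scene [403.4 190.8]
scene [447.8 194.5]
```

View pics/F.png

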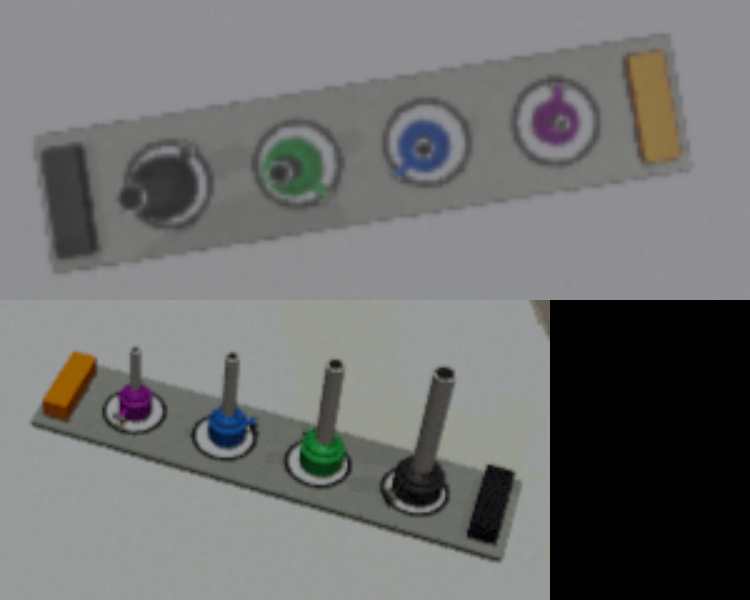

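View pics/sceneF.png

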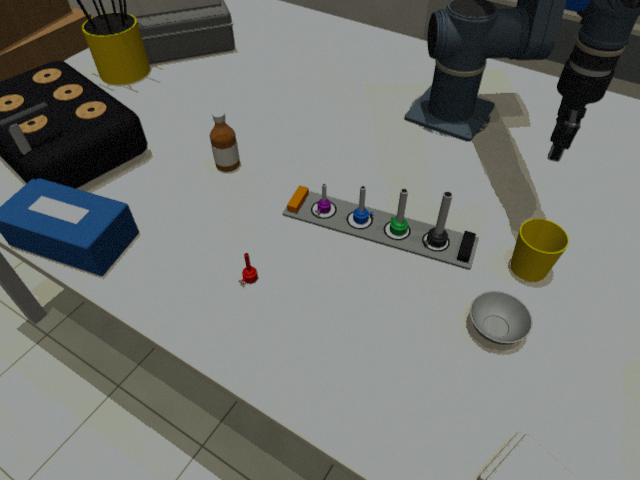

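All four stand centred. In the top view the tube tips are at about (350,268), (313,275), (275,281) and (235,287.5), within 1.1 px of where centred sleeves would show. Tub, bottle, bowl and the red look-alike have not moved.

```bash
python3 -c "
from station import env
print(env.hand_in())"
```

```text
the job is handed in; nothing more can be done
None
```

The four sleeves now stand head down on the marks, in order from the orange block to the black one: purple, blue, green, dark. All are released, the arm is clear, and I handed the job in at about 20.8 s.

- **Centring:** the last top view puts all four tube tips within about 1 px (roughly 2 mm) of where a centred sleeve would show. The close wrist view put blue about 1 mm off centre, which I left. I took no close wrist view of the dark sleeve after letting it go; only the top and scene views cover it.
- **Bystanders:** by eye, the tub, bottle, bowl and red look-alike are in the same places in the scene picture as at the start.
- **Forces:** the highest reading at the end of a move was about 10 N, when setting blue down. Readings within a move were not recorded.
- **Disagreement:** before the moves, the two fixed cameras differed by up to 3 mm on the marks and the tube tips. I averaged them for the marks and triangulated the tips, and the wrist camera agreed with both to about 1–2 mm.

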